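# Rotate the tins in a gravity dispenser

### The arm

A 7-joint arm with a two-finger parallel gripper is mounted at the origin on a cart in front of the work surface, level with it; the furniture and walls round the work are solid. World frame = base frame: x ahead of the robot, y to its left, z up, the work surface at z = 0. Lengths are in m, angles in rad, forces in N, time in s.
With the tool pointing down it reaches from about 0.4 to 0.85 m from the base axis. Payload 10.4 kg.
Tool frame: the origin (TCP) lies on the centre line of the jaws, within the pads' length; the fingertips stand 11 mm ahead of it and the grasp point (between the pads) lies 8 mm behind it (tip_reach is the distance from the TCP to the fingertips, in m); z points along the fingers, y is the line along which they close (so a half turn about z gives the same grasp; the last joint's range is limited). The gripper opens to 85 mm and grips with 20 to 120 N. Pads are 22 mm wide; open, the fingers measure 114 mm over their backs; the gripper's body (76 mm by 85 mm) begins 54 mm behind the grasp point. The pads swing forward as they close: fully open they stand 13 mm farther back than shut.
Start: joints at [-1.248, 0.332, -0.065, 1.46, 0.022, 1.35, -0.088], TCP at [0.212, 0.588, 0.221] pointing down, gripper open.
Joint ranges: [-2.6, 2.6], [-0.5, 2.12], [-1.47, 1.34], [0.16, 2.42], [-1.27, 4.41], [0.06, 2.06], [-2.6, 2.6]. Speed limits (rad/s): [2.22, 2.22, 2.79, 2.79, 3.14, 3.14, 3.14].

### API

Orientations are given as a unit quaternion [x, y, z, w].
In Python, from workcell import get_obs, camera, hand_in, tip_reach gives the robot as it stands. The module is installed in compiled form; this text tells all that it offers.
- The arm moves only by the tool move_arm, never from a script. Its argument "plan" is a list of rows, each an object with "delta_pos": the shift along the tool's x, y, z in normalised numbers (1 is 1 m), a list of three; "turn": the turn, a rotation vector about the tool's x, y, z in normalised numbers (1 is 2 rad), a list of three; "fingers": the closure, from 0 (fully open) to 1 (shut). A call has 1 to 12 rows; each row is the pose to reach, as a shift and turn from the pose commanded when the call began, along the tool's axes at that moment; what a row does not reach only later rows make up. A row lasts 1/8 s, in which the tool goes at most 62.5 mm and 10.7 degrees, less where a joint would pass 70% of its speed; a pose out of reach is approached as far as the arm can. A shift or turn number past 1, either way, is cut back to 1. A call with a gripper value outside its range is refused whole. The fingers move at their own pace and stop on an object; "force" is the grip in N (left out, the last holds). Time passes only in rows, so rows that repeat a pose let the fingers close. It gives the time, the measured TCP pose, the force, the opening and the grip force at its end, in the units of the state.
- get_obs(): the state, without advancing time (a new reading comes with each control period).
- camera(name): name is "scene" or "top" or "wrist"; returns a dict with "color" (400x640x3 uint8, red, green, blue), "range_z" (400x640 float32, m along the optical axis (not along the pixel's ray), 0 where there is no reading), "fx", "fy", "cx", "cy" (pixels), "k1" (the pictures are not rectified: a ray, as slopes to the right and down, at radius r is drawn at 1 + k1 r^2 times it, then the intrinsics apply), "R" (3x3) and "t" (3): a world point X has camera coordinates R X + t; the wrist camera has in their place "tool_from_camera" (4x4, takes a point from camera to tool coordinates, whose origin is the TCP and whose axes are the flange's). Camera axes: x right, y down, z forward; pixel columns grow to the right and rows downward; lengths in m; the calibration is good to about 2 mm. A picture is of the moment at which its call begins: read the wrist's pose just before it.
- hand_in(): hands the job in; it is judged then, once.
The state is a dict: "clock": time; "joint_pos": joint angles; "joint_velocities": joint speeds; "tau": joint torques, N m; "position": TCP position; "ee_rot": TCP orientation; "ft_force": force on the tool from outside, world axes, zero at the start; "torque": the same for the moment, N m; "grip_width": opening from 0.0 (shut) to 1.0 (fully open); "grasp_force": force on a finger pad.
Only numpy, scipy, OpenCV 4.12 (cv2) and the standard library are available. Lean on these libraries where they do the work, as an engineer would, in place of code of your own. Each camera call takes 0.05 s, during which the arm holds its last target. There are 200 camera calls.

### The job

Slide the oldest tin, the bottom one that already sticks out at the front of the steel dispenser, straight out from under the others so that they drop down in the dispenser without being lifted, and lay it flat in the middle of the wooden board. Then put the new tin, which lies alone on the worktop, flat into the dispenser on top of the others and let go. Leave the spice jar, yoghurt pot and round tin where they stand.

Things in the scene. Friction and masses are not known exactly. Their poses are not given: they have to be found in the camera images.
- dispenser: steel sheet tin dispenser, fixed. Origin: centre of its underside, on the worktop; z up; mouth faces its own -x (toward the robot, yaw within 0.25 rad). Floor top at z = 16 mm, plus a tongue 34 mm wide out to x = -99 mm. Corner sheets up to z = 77 mm; outside x = -55 to +81, y = -38 to +38 mm. Tins lie flat in it, length along its x
- lane_top (a point): centre of the open top of the dispenser's lane, at x = 10, y = 0, z = 77 mm of the dispenser. Inside, the lane runs from x = -52 mm to +58 at the floor and +77 mm at the top (the back leans out) and y = -35 to +35 mm; its sides are open between x = -37 and +42 mm, so fingers can go down beside a tin held at its middle
- mouth (a point): middle of the dispenser's front slot, at x = -55, y = 0, z = 31 mm of the dispenser. The front plate (76 mm wide) begins 46 mm over the worktop, 30 mm over the floor: it holds back all tins but the bottom one, which passes under it. The sheet is smooth: as the bottom tin leaves, the others tip, slide down along it and drop flat
- tin_low: oldest, bottom tin in the dispenser; flat rounded tin, 105 x 63 mm over the rim, 24 mm high, 60 mm wide where gripped, 0.12 to 0.2 kg; origin at the centre of its underside, y along its length, which lies along the dispenser's x; its front end stands 27 to 37 mm out of the mouth. Pulled about 80 mm farther it comes clear
- tin_mid: the tin resting on the bottom one; flat rounded tin, 105 x 63 mm over the rim, 24 mm high, 60 mm wide where gripped, 0.12 to 0.2 kg; origin at the centre of its underside, y along its length
- tin_top: the top tin of the three at the start; flat rounded tin, 105 x 63 mm over the rim, 24 mm high, 60 mm wide where gripped, 0.12 to 0.2 kg; origin at the centre of its underside, y along its length
- tin_new: the new tin, lying flat alone on the worktop to the left or right of the dispenser's mouth; flat rounded tin, 105 x 63 mm over the rim, 24 mm high, 60 mm wide where gripped, 0.12 to 0.2 kg; origin at the centre of its underside, y along its length; when loaded its length must lie along the dispenser's x, either way round
- board: light wooden board, 150 x 100 x 12 mm, fixed, on the other side of the mouth; origin at the centre of its underside, x along its 150 mm length, top at z = 12 mm
- pepper_jar: bystander: spice jar with dark cap, 44 mm wide, 96 mm high, behind the dispenser to one side; origin at the centre of its underside
- yoghurt_pot: bystander: white yoghurt pot, 72 mm wide, 71 mm high, behind the dispenser to the other side; origin at the centre of its underside
- round_tin: bystander: low round tin, 86 mm wide, 40 mm high, in front of the dispenser, nearer the robot; origin at the centre of its underside
Mind the look-alikes: they are no part of the job. What is shaped like the tin_top but orange or pink is not meant.

How it is judged:
By the outcome, as a careful person would: the job done as asked, in the order asked, and still so for the second after the job is handed in, with the robot touching nothing.
It also fails if it takes over 58 s, if anything falls off the work surface, if the arm or the gripper's body presses on something with over 40 N, if the wrist force passes 120 N, or if a joint passes its speed limit or range.

## Working session

There is one attempt and no reset: what is moved stays moved. The work goes in short steps, Python scripts to look and compute and a tool call to move; the robot and the scene stay as the last step left them, time stands still between calls to the robot, and variables do not carry over. Pictures are saved under pics/ and viewed, at most 10 in all, crops included, and the job is handed in when it is done.

Besides the shell and the picture viewer there is one more tool, called after ">>>" as name(argument=value, ...), one argument or row to a line, values as JSON. move_arm: Moves the arm, as the interface text tells. Its arguments: {"type":"object","properties":{"plan":{"type":"array","items":{"type":"object","properties":{"delta_pos":{"type":"array","items":{"type":"number"}},"turn":{"type":"array","items":{"type":"number"}},"fingers":{"type":"number"}}}},"force":{"type":"number"}},"required":["plan"]}

```bash
mkdir -p pics; cat > h.py <<'E'
import numpy as np, cv2
from workcell import get_obs, camera
from scipy.spatial.transform import Rotation as Ro
def snap(name):
    o=get_obs(); c=camera(name)
    if name=="wrist":
        T=np.eye(4); T[:3,:3]=Ro.from_quat(o["ee_rot"]).as_matrix(); T[:3,3]=o["position"]
        W=T@c["tool_from_camera"]
    else:
        W=np.eye(4); W[:3,:3]=c["R"].T; W[:3,3]=-c["R"].T@c["t"]
    c["W"]=W; return c
def slopes(c,uv):
    p=(np.asarray(uv,float).reshape(-1,2)-[c["cx"],c["cy"]])/[c["fx"],c["fy"]]
    q=p.copy()
    for _ in range(20): q=p/(1+c["k1"]*(q**2).sum(1,keepdims=True))
    return np.c_[q,np.ones(len(q))]
def plane(c,uv,z):
    d=slopes(c,uv)@c["W"][:3,:3].T; o=c["W"][:3,3]
    return o+d*((z-o[2])/d[:,2])[:,None]
def cloud(c):
    v,u=np.mgrid[:400,:640]; s=slopes(c,np.c_[u.ravel(),v.ravel()])
    P=s*c["range_z"].reshape(-1,1); W=c["W"]
    X=P@W[:3,:3].T+W[:3,3]; X[c["range_z"].ravel()==0]=np.nan
    return X.reshape(400,640,3)
E
python3 - <<'E'
from h import *
for n in ("scene","top"):
    c=snap(n); cv2.imwrite(f"pics/{n}0.png",c["color"][:,:,::-1]); np.save(f"{n}0.npy",c,allow_pickle=True)
    print(n,c["W"].round(3).tolist(),c["fx"],c["k1"])
o=get_obs();print(o)
E
```

```text
scene [[-0.794, -0.453, 0.405, 0.23], [-0.607, 0.605, -0.515, 0.496], [-0.012, -0.655, -0.755, 0.755], [0.0, 0.0, 0.0, 1.0]] 460.45746315276716 0.017233547609026872
top [[0.019, -0.997, 0.069, 0.521], [-1.0, -0.018, 0.012, 0.023], [-0.011, -0.07, -0.998, 0.921], [0.0, 0.0, 0.0, 1.0]] 367.32543040594095 0.002527182854623548
{'clock': 0.1, 'joint_pos': array([-1.24760141,  0.33282101, -0.06471311,  1.46087662,  0.02157811,
        1.34990349, -0.08850873]), 'joint_velocities': array([ 0.00079409, -0.00187757, -0.00109879, -0.0015257 ,  0.00102301,
       -0.00122501,  0.0011115 ]), 'tau': array([ 1.43445784e-03, -6.26738977e+01,  4.92781238e-02, -3.92431068e+01,
        1.63814082e-02,  6.84077677e-03, -4.13120051e-05]), 'position': array([0.21170781, 0.58766847, 0.22067862]), 'ee_rot': array([ 1.72028186e-01,  9.85091809e-01, -6.49997014e-04, -9.60022078e-05]), 'ft_force': array([-1.38386278, -0.82476767,  0.47914449]), 'torque': array([ 0.0133556 , -0.05974685,  0.0098067 ]), 'grasp_force': 0.0, 'grip_width': 1.0014551445372617}
```

View pics/top0.png

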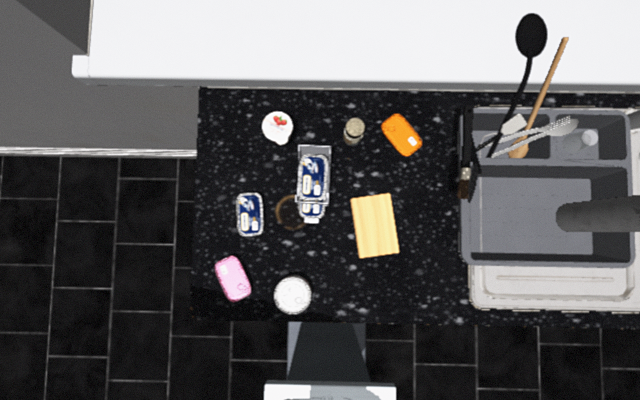

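View pics/scene0.png

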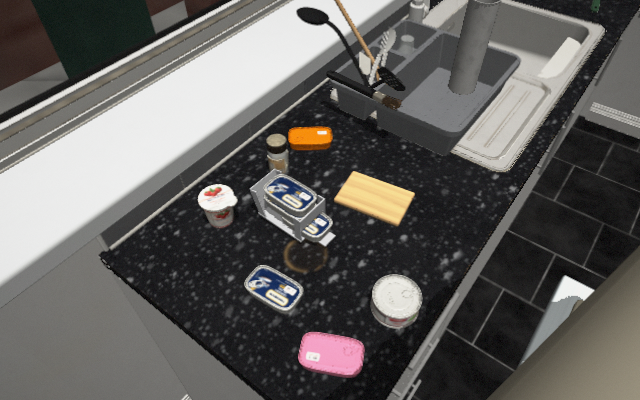

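The top view shows the dispenser at about (313,180) with its mouth down, toward the robot. The new blue tin is at (250,214) and the board at (375,225). The round tin is at (292,295), the pot at (277,128) and the jar at (354,130). The pink and orange tins are decoys.

```bash
cat > m.py <<'E'
from h import *
def rect(P):
    (cx,cy),(w,h),a=cv2.minAreaRect((P[:,:2]*1000).astype(np.float32))
    a=np.radians(a)
    if h>w: w,h,a=h,w,a+np.pi/2
    a=(a+np.pi/2)%np.pi-np.pi/2
    return np.round([cx,cy,w,h],1),round(a,3)   # long-axis angle
for n in ("top","scene"):
    c=np.load(f"{n}0.npy",allow_pickle=True).item(); X=cloud(c)
    hsv=cv2.cvtColor(c["color"],cv2.COLOR_RGB2HSV); Z=X[:,:,2]
    inwork=(X[:,:,0]>.35)&(X[:,:,0]<.85)&(abs(X[:,:,1])<.4)
    print(n,"table z",np.nanmedian(Z[inwork&(abs(Z)<.008)]))
    # raised blobs
    m=(inwork&(Z>.007)&(Z<.13)).astype(np.uint8)
    k,L,S,C=cv2.connectedComponentsWithStats(m)
    for i in range(1,k):
        if S[i,4]<150: continue
        P=X[L==i]; zt=np.percentile(P[:,2],95); T=P[P[:,2]>zt-.006]
        print(C[i].round(),S[i,4],"ztop %.4f"%zt,rect(T),"col",np.median(c["color"][L==i],0))
    for nm,lo,hi,z in (("blue",(100,80,30),(130,255,255),.024),("yellow",(12,60,120),(30,200,255),.012)):
        q=cv2.inRange(hsv,lo,hi)&(inwork*255).astype(np.uint8)
        q=cv2.morphologyEx(q,cv2.MORPH_CLOSE,np.ones((3,3)))
        for ct in cv2.findContours(q,0,2)[0]:
            if cv2.contourArea(ct)<60: continue
            uv=ct.reshape(-1,2); zz=np.nanmedian(X[uv[:,1],uv[:,0],2])
            print(" ",nm,uv.mean(0).round(),"z %.4f"%zz,rect(plane(c,uv,zz)))
E
python3 m.py
```

```text
top table z 0.0006633231496557812
[481. 178.] 5366 ztop 0.1194 (array([ 708.7, -337.3,  223.9,  114.2]), np.float64(-0.071)) col [92. 92. 95.]
[277. 127.] 750 ztop 0.0731 (array([767.8, 137.6,  71.6,  69.3]), np.float64(-0.387)) col [249. 248. 248.]
[401. 135.] 1029 ztop 0.0253 (array([ 765.6, -167.1,  104.7,   63.4]), np.float64(0.681)) col [248. 164.  40.]
[353. 131.] 462 ztop 0.0987 (array([761.5, -44.6,  43.5,  41.9]), np.float64(1.516)) col [168.  158.5 136. ]
[312. 181.] 2272 ztop 0.0886 (array([650.2,  52.6, 111.9,  71.9]), np.float64(-0.078)) col [162. 162. 169.]
[249. 214.] 1040 ztop 0.0252 (array([561.9, 205.1, 104.3,  63. ]), np.float64(0.082)) col [159. 161. 170.]
[374. 225.] 2505 ztop 0.0152 (array([ 540.9, -103.4,  149.8,  102.3]), np.float64(0.165)) col [249. 233. 167.]
[232. 278.] 1072 ztop 0.0250 (array([404.9, 241. , 103.8,  63.4]), np.float64(0.482)) col [248. 216. 242.]
[292. 291.] 870 ztop 0.0403 (array([381.7,  94.8,  83.5,  63.2]), np.float64(-1.569)) col [246. 246. 246.]
  blue [251. 207.] z 0.0224 (array([567.8, 204.2,  81.3,  46.8]), np.float64(0.03))
  blue
[... 815 characters left out ...]
.127)) col [230. 220. 209.]
[273. 288.] 1742 ztop 0.0232 (array([562.8, 204.2, 106. ,  64.2]), np.float64(0.081)) col [141.  141.5 141. ]
[391. 296.] 1595 ztop 0.0385 (array([382.4,  94. ,  86.5,  64.5]), np.float64(-1.57)) col [226. 224. 218.]
[331. 354.] 2372 ztop 0.0231 (array([406. , 240.7, 104.7,  64.7]), np.float64(0.454)) col [243. 160. 195.]
  blue [275. 288.] z 0.0206 (array([562.1, 203.9,  92.6,  50.1]), np.float64(0.078))
  blue [290. 191.] z 0.0845 (array([646.7,  48.9,  91.4,  49.5]), np.float64(-0.043))
  yellow [377. 199.] z 0.0069 (array([ 540.9, -103.9,  151.3,  103.3]), np.float64(0.157))
  yellow [277. 162.] z 0.0483 (array([747.4, -27.7,  30.1,  22.1]), np.float64(0.641))
```

```bash
python3 - <<'E'
from h import *
import workcell; print(workcell.tip_reach if not callable(workcell.tip_reach) else workcell.tip_reach())
for n in ("top","scene"):
    c=np.load(f"{n}0.npy",allow_pickle=True).item(); P=cloud(c).reshape(-1,3)
    P=P[np.isfinite(P[:,0])&(abs(P[:,0]-.62)<.14)&(abs(P[:,1]-.05)<.07)&(P[:,2]>.007)&(P[:,2]<.1)]
    a=np.arange(-.3,.3,.01)
    for lo,hi in ((.08,.095),(.068,.08),(.033,.044),(.01,.02)):
        Q=P[(P[:,2]>lo)&(P[:,2]<hi)]
        if len(Q)<10: continue
        (cx,cy),(w,h),ang=cv2.minAreaRect((Q[:,:2]*1000).astype(np.float32))
        print(n,lo,len(Q),round(cx,1),round(cy,1),round(w,1),round(h,1),round(np.radians(ang),3),"xr",Q[:,0].min().round(4),Q[:,0].max().round(4),"yr",Q[:,1].min().round(4),Q[:,1].max().round(4))
    if n=="top":
        for x in np.arange(.54,.75,.01):
            Q=P[(abs(P[:,0]-x)<.005)]
            if len(Q): print(round(x,3),(Q[:,1].min()*1e3).round(1),(Q[:,1].max()*1e3).round(1),np.percentile(Q[:,2]*1e3,[5,50,95]).round(1))
c=np.load("scene0.npy",allow_pickle=True).item()
im=c["color"][150:270,220:360,::-1]; cv2.imwrite("pics/crop.png",cv2.resize(im,None,fx=5,fy=5,interpolation=2))
E
```

```text
0.011
top 0.08 1185 655.9 50.8 73.7 132.5 1.516 xr 0.5892 0.722 yr 0.0103 0.0886
top 0.068 236 673.1 67.0 110.3 169.9 1.535 xr 0.5872 0.7595 yr 0.0102 0.1192
top 0.033 443 660.5 52.3 213.6 91.6 0.177 xr 0.5541 0.7586 yr 0.0114 0.1149
top 0.01 228 657.2 51.6 224.5 92.4 0.201 xr 0.5447 0.7593 yr 0.0108 0.1177
0.54 52.8 70.2 [13.6 16.2 18.7]
0.55 38.2 70.5 [13.9 16.9 19.8]
0.56 26.1 79.0 [35.3 38.  41.6]
0.57 23.8 81.5 [35.1 38.1 40.5]
0.58 23.9 84.2 [35.3 38.1 40.7]
0.59 14.3 89.0 [34.7 58.3 78.6]
0.6 15.1 89.0 [32.5 84.9 89.3]
0.61 14.7 89.2 [16.8 85.6 88.8]
0.62 14.8 89.3 [17.1 86.2 88.9]
0.63 12.5 89.6 [16.5 86.2 88.7]
0.64 12.7 89.9 [17.  86.2 89. ]
0.65 12.8 87.5 [16.  85.8 88.8]
0.66 13.0 87.7 [15.8 86.2 89. ]
0.67 13.1 87.9 [16.4 86.1 89.2]
0.68 10.8 88.2 [15.9 86.1 88.9]
0.69 11.0 88.3 [17.8 86.5 89.1]
0.7 11.9 86.0 [17.  75.  89.2]
0.71 12.3 84.5 [36.2 51.5 75.1]
0.72 10.2 84.9 [61.5 73.5 79.9]
0.73 113.8 118.8 [67.2 69.5 71.9]
0.74 111.8 118.8 [68.1 70.2 71.6]
scene 0.08 1249 647.4 48.9 64.6 105.9 1.539 xr 0.5942 0.7005 yr 0.0169 0.0818
scene 0.068 523 673.1 66.2 110.4 171.5 1.548 xr 0.5865 0.7598 yr 0.0099 0.1196
scene 0.033 590 632.8 68.2 167.3 70.8 0.353 xr 0.554 0.7163 yr 0.0145 0.0908
scene 0.01 522 624.7 71.7 169.0 49.9 0.168 xr 0.544 0.7082 yr 0.035 0.0919
```

View pics/crop.png

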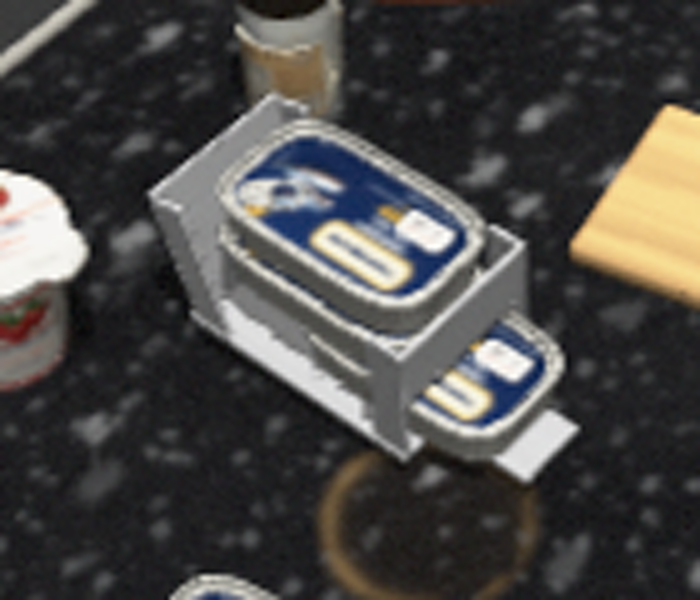

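The crop shows tin_low sticking out about 33 mm under the front plate with the tongue below it. The dispenser's yaw is about -0.04. Next I'll move to a pose in front of the mouth to look closer.

```bash
cat >> h.py <<'E'
def pose(G,yaw,tilt):   # grasp point, yaw of tool frame, forward tilt (rad)
    R=Ro.from_euler("z",yaw)*Ro.from_euler("y",-tilt)*Ro.from_matrix(np.diag([-1.,1,-1]))
    return np.array(G)+.008*R.as_matrix()[:,2],R
def delta(G,yaw,tilt,start=None):  # from pose start=(p,R) or the measured one
    if start is None:
        o=get_obs(); start=(o["position"],Ro.from_quat(o["ee_rot"]))
    p,R=pose(G,yaw,tilt)
    print("delta_pos",(start[1].inv().apply(p-start[0])).round(4).tolist(),"turn",(start[1].inv()*R).as_rotvec().round(4).tolist())
D=np.array([.642,.0512]); YAW=-.04
def disp(x,y,z): # dispenser point -> world
    c,s=np.cos(YAW),np.sin(YAW); return np.array([D[0]+c*x-s*y,D[1]+s*x+c*y,z])
E
python3 - <<'E'
from h import *
delta([.535,.054,.17],-.04,.35)
E
```

```text
delta_pos [-0.4876, -0.3916, 0.0587] turn [-0.0548, -0.3474, -0.3024]
```

Units first: turns go in shares of 2 rad. So -0.17 rad is -0.085.

>>> move_arm(
  plan=[
    {"delta_pos": [-0.04,-0.032,0],"turn": [-0.0025,-0.015,-0.015],"fingers": 0},
    {"delta_pos": [-0.088,-0.07,0],"turn": [-0.006,-0.035,-0.03],"fingers": 0},
    {"delta_pos": [-0.136,-0.109,0.01],"turn": [-0.0085,-0.0525,-0.045],"fingers": 0},
    {"delta_pos": [-0.184,-0.147,0.02],"turn": [-0.011,-0.07,-0.06],"fingers": 0},
    {"delta_pos": [-0.232,-0.186,0.03],"turn": [-0.0135,-0.085,-0.075],"fingers": 0},
    {"delta_pos": [-0.28,-0.224,0.035],"turn": [-0.016,-0.1,-0.09],"fingers": 0},
    {"delta_pos": [-0.328,-0.263,0.04],"turn": [-0.0185,-0.1175,-0.105],"fingers": 0},
    {"delta_pos": [-0.376,-0.301,0.045],"turn": [-0.021,-0.135,-0.12],"fingers": 0},
    {"delta_pos": [-0.424,-0.34,0.05],"turn": [-0.0235,-0.15,-0.135],"fingers": 0},
    {"delta_pos": [-0.465,-0.373,0.055],"turn": [-0.026,-0.165,-0.145],"fingers": 0},
    {"delta_pos": [-0.488,-0.392,0.059],"turn": [-0.0275,-0.1735,-0.151],"fingers": 0},
    {"delta_pos": [-0.488,-0.392,0.059],"turn": [-0.0275,-0.1735,-0.151],"fingers": 0},
  ],
)

```text
clock: 1.6
position: [0.5381, 0.0514, 0.1618]
ee_rot: [0.022, 0.985, -0.003, 0.174]
ft_force: [-0.3, 0.4, -0.5]
grip_width: 0.996
grasp_force: 0.0
```

```bash
python3 - <<'E'
from h import *
o=get_obs();print(o["clock"],o["position"],o["ee_rot"])
c=snap("wrist"); np.save("w1.npy",c,allow_pickle=True); cv2.imwrite("pics/w1.png",c["color"][:,:,::-1]); print(c["tool_from_camera"].round(3).tolist(),c["fx"])
X=cloud(c);P=X.reshape(-1,3);P=P[np.isfinite(P[:,0])&(abs(P[:,0]-.62)<.14)&(abs(P[:,1]-.05)<.075)&(P[:,2]>.007)&(P[:,2]<.1)]
print(len(P)); print(np.histogram(P[:,2],np.arange(0,.105,.005))[0])
for x in np.arange(.54,.73,.01):
    Q=P[(abs(P[:,0]-x)<.005)]
    if len(Q)>3: print(round(x,3),(Q[:,1].min()*1e3).round(1),(Q[:,1].max()*1e3).round(1),np.percentile(Q[:,2]*1e3,[5,50,95]).round(1))
E
```

```text
1.6 [0.53808741 0.05141397 0.1618103 ] [ 0.02190275  0.98455668 -0.00323962  0.17366037]
[[0.002, -0.948, -0.318, 0.082], [1.0, 0.003, -0.001, 0.001], [0.002, -0.318, 0.948, -0.152], [0.0, 0.0, 0.0, 1.0]] 283.484038070326
10161
[   0   16  113  577  168  162  138 1829  144  218  289  296  402  574
  585  714  768 3153   13    2]
0.54 36.3 69.0 [13.3 15.  16.9]
0.55 34.5 69.0 [14.8 16.1 39.6]
0.56 24.8 79.8 [15.4 34.4 39.9]
0.57 22.0 81.9 [36.3 37.5 39.3]
0.58 21.0 82.1 [36.3 37.4 39.2]
0.59 12.8 90.2 [35.9 59.2 77.1]
0.6 13.2 89.1 [37.2 80.6 87.9]
0.61 15.2 88.4 [60.8 85.5 87.5]
0.62 18.5 82.2 [63.1 85.7 87.1]
0.63 18.3 82.3 [84.6 85.6 87.1]
0.64 18.0 80.6 [84.7 85.6 87.2]
0.65 10.3 87.2 [16.3 85.6 87.4]
0.66 9.8 87.5 [60.1 85.7 87.1]
0.67 9.6 79.3 [83.9 85.4 87.3]
0.68 17.8 78.3 [84.1 85.1 87. ]
0.69 19.6 77.4 [84.  85.2 87.6]
0.7 9.6 85.6 [58.3 84.4 87.8]
0.71 9.7 84.5 [62.2 75.3 79.1]
0.72 9.6 83.9 [68.6 75.6 77.7]
```

View pics/w1.png

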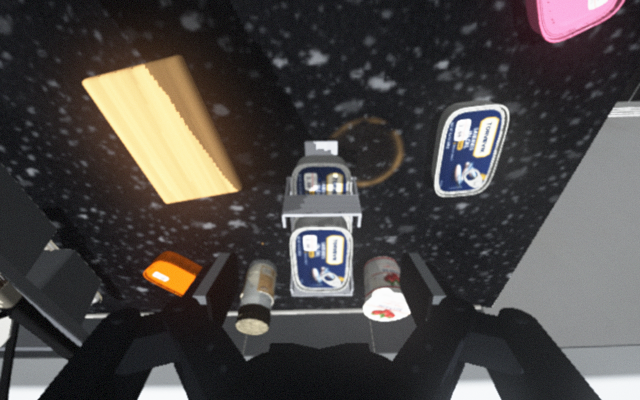

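The wrist view shows tin_low's front at (322,180), centred in the mouth and straight-sided from about 13 mm behind its tip. The new tin is at (472,150) and the board at (165,130). The yaw comes out at -0.038 and the origin at about (0.643, 0.050).

```bash
sed -i 's/^D=.*/D=np.array([.643,.050]); YAW=-.038/' h.py; python3 - <<'E'
from h import *
c=np.load("w1.npy",allow_pickle=True).item(); P=cloud(c).reshape(-1,3)
P=P[np.isfinite(P[:,0])]; d=P[:,:2]-D; cs,sn=np.cos(YAW),np.sin(YAW)
L=np.c_[d[:,0]*cs+d[:,1]*sn,-d[:,0]*sn+d[:,1]*cs,P[:,2]]*1e3
for nm,m in (("front top",(L[:,2]>68)&(L[:,2]<80)&(L[:,0]<-40)&(abs(L[:,1])<45)),("low top",(L[:,2]>34)&(L[:,2]<42)&(L[:,0]<-58)&(L[:,0]>-110)&(abs(L[:,1])<45)),("top tin",(L[:,2]>82)&(L[:,2]<90)&(abs(L[:,1])<45)&(L[:,0]<90))):
    Q=L[m]; print(nm,len(Q),np.percentile(Q,[1,99],axis=0).round(1).tolist())
    if nm[0]=="f": print(np.polyfit(Q[:,1],Q[:,0],1))
delta(disp(-.073,0,.075),YAW,.35); delta(disp(-.073,0,.029),YAW,.35)
E
```

```text
front top 1023 [[-55.9, -37.7, 68.2], [-40.6, 36.6, 79.0]]
[-3.53604636e-03 -5.10287571e+01]
low top 1402 [[-88.5, -30.2, 35.4], [-58.3, 28.9, 40.6]]
top tin 3829 [[-48.3, -31.1, 83.2], [54.2, 29.3, 88.6]]
delta_pos [-0.0006, 0.0008, 0.1008] turn [0.0, -0.001, -0.0045]
delta_pos [0.0152, 0.0008, 0.144] turn [0.0, -0.001, -0.0045]
```

In the tool's units: -0.001 rad is -0.0005.

>>> move_arm(
  plan=[
    {"delta_pos": [0,0,0.04],"turn": [0,-0.0005,-0.002],"fingers": 0},
    {"delta_pos": [0,0,0.08],"turn": [0,-0.0005,-0.002],"fingers": 0},
    {"delta_pos": [0,0,0.1],"turn": [0,-0.0005,-0.002],"fingers": 0},
    {"delta_pos": [0.007,0,0.12],"turn": [0,-0.0005,-0.002],"fingers": 0},
    {"delta_pos": [0.013,0,0.136],"turn": [0,-0.0005,-0.002],"fingers": 0},
    {"delta_pos": [0.015,0,0.144],"turn": [0,-0.0005,-0.002],"fingers": 0},
    {"delta_pos": [0.015,0,0.144],"turn": [0,-0.0005,-0.002],"fingers": 0},
  ],
)

```text
clock: 2.52
position: [0.5731, 0.0534, 0.0217]
ee_rot: [0.018, 0.985, -0.003, 0.174]
ft_force: [0.4, -0.7, 0.4]
grip_width: 1.001
grasp_force: 0.0
```

>>> move_arm(
  plan=[
    {"delta_pos": [0,0,0],"turn": [0,0,0],"fingers": 0.2},
    {"delta_pos": [0,0,0],"turn": [0,0,0],"fingers": 0.4},
    {"delta_pos": [0,0,0],"turn": [0,0,0],"fingers": 0.5},
    {"delta_pos": [0,0,0],"turn": [0,0,0],"fingers": 0.5},
    {"delta_pos": [0,0,0],"turn": [0,0,0],"fingers": 0.5},
    {"delta_pos": [0,0,0],"turn": [0,0,0],"fingers": 0.5},
  ],
  force=30,
)

```text
clock: 3.28
position: [0.5743, 0.053, 0.0233]
ee_rot: [0.018, 0.984, -0.003, 0.176]
ft_force: [-3.4, 0.9, 6.5]
grip_width: 0.667
grasp_force: 30.5
```

>>> move_arm(
  plan=[
    {"delta_pos": [0.0047,0,-0.0017],"turn": [0,0,0],"fingers": 0.5},
    {"delta_pos": [0.0094,0,-0.0034],"turn": [0,0,0],"fingers": 0.5},
    {"delta_pos": [0.0141,0,-0.0051],"turn": [0,0,0],"fingers": 0.5},
    {"delta_pos": [0.0188,0,-0.0069],"turn": [0,0,0],"fingers": 0.5},
    {"delta_pos": [0.0235,0,-0.0086],"turn": [0,0,0],"fingers": 0.5},
    {"delta_pos": [0.0282,0,-0.0103],"turn": [0,0,0],"fingers": 0.5},
    {"delta_pos": [0.0329,0,-0.012],"turn": [0,0,0],"fingers": 0.5},
    {"delta_pos": [0.0376,0,-0.0137],"turn": [0,0,0],"fingers": 0.5},
    {"delta_pos": [0.0376,0,-0.0137],"turn": [0,0,0],"fingers": 0.5},
  ],
  force=40,
)

```text
clock: 4.4
position: [0.5344, 0.0546, 0.0233]
ee_rot: [0.018, 0.984, -0.002, 0.176]
ft_force: [-1.8, -0.7, 11.3]
grip_width: 0.655
grasp_force: 43.4
```

```bash
cat > look.py <<'E'
from h import *
import sys
n=sys.argv[1]
c=snap("top"); s=snap("scene"); np.save(f"t_{n}.npy",c,allow_pickle=True)
w=snap("wrist")
cs,sn=np.cos(YAW),np.sin(YAW)
def loc(P):
    d=P[:,:2]-D; return np.c_[d[:,0]*cs+d[:,1]*sn,-d[:,0]*sn+d[:,1]*cs,P[:,2]]*1e3
a=s["color"][120:320,180:460,::-1]; b=w["color"][:,:,::-1]
cv2.imwrite(f"pics/{n}.png",np.vstack([cv2.resize(a,(400,286),interpolation=2),cv2.resize(b,(400,250))]))
for nm,cc in (("scene",s),("wrist",w),("top",c)):
    L=loc(cloud(cc).reshape(-1,3)[np.isfinite(cc["range_z"].ravel())&(cc["range_z"].ravel()>0)])
    for t,m in (("low",(L[:,2]>33)&(L[:,2]<43)&(L[:,0]<-58)&(L[:,0]>-180)&(abs(L[:,1])<33)),("stack",(L[:,2]>45)&(L[:,2]<120)&(abs(L[:,1])<26)&(L[:,0]>-45)&(L[:,0]<50))):
        Q=L[m]
        if len(Q)>20: print(nm,t,len(Q),np.percentile(Q,[2,50,98],axis=0).round(1).tolist())
E
python3 look.py p1
```

```text
scene low 417 [[-124.9, -29.9, 33.7], [-74.5, 3.5, 36.4], [-58.6, 31.6, 39.7]]
scene stack 868 [[-42.7, -24.6, 57.8], [-11.3, 2.7, 72.1], [47.0, 25.6, 90.4]]
wrist low 7502 [[-127.5, -28.7, 34.2], [-99.6, 0.6, 37.0], [-60.1, 30.3, 40.2]]
top low 676 [[-121.6, -28.0, 34.6], [-89.3, 1.9, 38.0], [-59.2, 31.2, 41.5]]
top stack 877 [[-43.0, -24.9, 59.5], [-0.7, 0.3, 73.0], [47.7, 25.0, 91.2]]
```

View pics/p1.png

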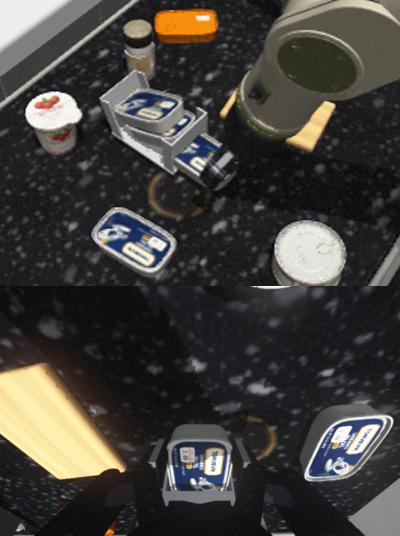

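tin_low has come 40 mm out with the grip and its front is now at local x = -128. The stack is tipping as described. I'll regrip nearer its middle while it still rests on the tongue.

>>> move_arm(
  plan=[
    {"delta_pos": [0,0,0],"turn": [0,0,0],"fingers": 0.1},
    {"delta_pos": [0,0,0],"turn": [0,0,0],"fingers": 0.1},
    {"delta_pos": [0,0,0],"turn": [0,0,0],"fingers": 0.1},
    {"delta_pos": [-0.008,0,0.003],"turn": [0,0,0],"fingers": 0.1},
    {"delta_pos": [-0.016,0,0.006],"turn": [0,0,0],"fingers": 0.1},
    {"delta_pos": [-0.0235,0,0.0086],"turn": [0,0,0],"fingers": 0.1},
    {"delta_pos": [-0.0235,0,0.0086],"turn": [0,0,0],"fingers": 0.1},
    {"delta_pos": [-0.0235,0,0.0086],"turn": [0,0,0],"fingers": 0.4},
    {"delta_pos": [-0.0235,0,0.0086],"turn": [0,0,0],"fingers": 0.4},
    {"delta_pos": [-0.0235,0,0.0086],"turn": [0,0,0],"fingers": 0.4},
    {"delta_pos": [-0.0235,0,0.0086],"turn": [0,0,0],"fingers": 0.4},
  ],
  force=40,
)

```text
clock: 5.92
position: [0.5584, 0.0531, 0.0221]
ee_rot: [0.018, 0.984, -0.003, 0.175]
ft_force: [-3.1, -0.3, 5.1]
grip_width: 0.683
grasp_force: 42.6
```

```bash
python3 look.py p2
```

```text
scene low 376 [[-126.3, -27.9, 33.8], [-110.4, 3.7, 36.3], [-58.4, 30.5, 39.9]]
scene stack 870 [[-42.1, -24.7, 58.0], [-10.7, 2.0, 71.7], [47.2, 25.2, 90.2]]
wrist low 9776 [[-127.3, -28.9, 34.7], [-99.9, 0.1, 37.2], [-60.0, 29.6, 40.2]]
top low 390 [[-94.7, -28.3, 34.4], [-76.2, 1.2, 38.2], [-58.8, 30.7, 41.4]]
top stack 873 [[-42.7, -24.9, 59.9], [-0.3, -0.0, 72.7], [47.7, 24.8, 91.8]]
```

>>> move_arm(
  plan=[
    {"delta_pos": [0.0056,0,-0.0021],"turn": [0,0,0],"fingers": 0.4},
    {"delta_pos": [0.0113,0,-0.0041],"turn": [0,0,0],"fingers": 0.4},
    {"delta_pos": [0.0169,0,-0.0062],"turn": [0,0,0],"fingers": 0.4},
    {"delta_pos": [0.0226,0,-0.0082],"turn": [0,0,0],"fingers": 0.4},
    {"delta_pos": [0.0282,0,-0.0103],"turn": [0,0,0],"fingers": 0.4},
    {"delta_pos": [0.0338,0,-0.0123],"turn": [0,0,0],"fingers": 0.4},
    {"delta_pos": [0.0395,0,-0.0144],"turn": [0,0,0],"fingers": 0.4},
    {"delta_pos": [0.0451,0,-0.0164],"turn": [0,0,0],"fingers": 0.4},
    {"delta_pos": [0.0508,0,-0.0185],"turn": [0,0,0],"fingers": 0.4},
    {"delta_pos": [0.0564,0,-0.0205],"turn": [0,0,0],"fingers": 0.4},
    {"delta_pos": [0.062,0,-0.0226],"turn": [0,0,0],"fingers": 0.4},
    {"delta_pos": [0.062,0,-0.0226],"turn": [0,0,0],"fingers": 0.4},
  ],
  force=40,
)

```text
clock: 7.58
position: [0.4918, 0.0556, 0.0217]
ee_rot: [0.018, 0.985, -0.003, 0.174]
ft_force: [-0.5, -0.1, -0.5]
grip_width: 0.685
grasp_force: 43.2
```

```bash
python3 look.py p3
```

```text
scene low 760 [[-178.9, -29.4, 33.6], [-118.1, 2.8, 36.2], [-89.6, 30.7, 39.9]]
scene stack 840 [[-32.3, -24.6, 49.7], [5.6, 0.8, 60.3], [48.3, 25.2, 63.3]]
wrist low 10167 [[-178.8, -29.0, 35.7], [-145.4, 0.6, 36.9], [-91.1, 29.8, 39.8]]
top low 832 [[-169.9, -27.9, 34.9], [-130.9, 1.5, 37.9], [-92.1, 30.5, 41.5]]
top stack 771 [[-32.4, -24.9, 59.2], [8.2, 0.3, 62.4], [48.3, 24.9, 65.6]]
```

View pics/p3.png

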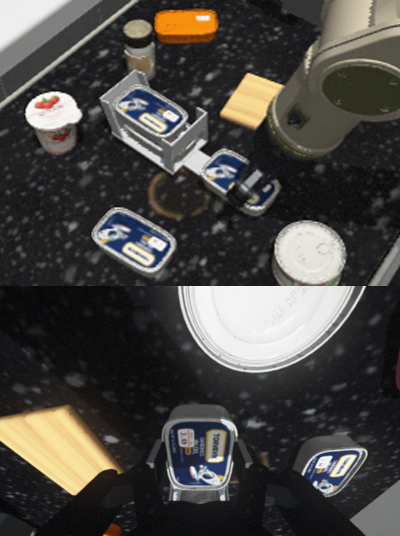

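The stack has dropped flat, with its top at 64 mm, and the tin is clear. I'll lift it and hover over the board, then check how far the fingertips hang below the tin.

```bash
python3 - <<'E'
from h import *
o=get_obs(); p=o["position"]; R=Ro.from_quat(o["ee_rot"]); G=p-.008*R.as_matrix()[:,2]; print(G)
delta(G+[0,0,.07],YAW,.35)
delta([.5297,-.1053,.09],.161,.35)
E
```

```text
[0.48974426 0.0557393  0.02935546]
delta_pos [-0.0241, 0.0, -0.0657] turn [0.0008, 0.001, 0.0012]
delta_pos [-0.0638, -0.1589, -0.0413] turn [-0.0676, 0.001, -0.1857]
```

In the tool's units: -0.1857 rad is -0.0929.

>>> move_arm(
  plan=[
    {"delta_pos": [-0.0055,0,-0.015],"turn": [0,0,0],"fingers": 0.4},
    {"delta_pos": [-0.014,0,-0.038],"turn": [0,0,0],"fingers": 0.4},
    {"delta_pos": [-0.024,0,-0.0657],"turn": [0,0,0],"fingers": 0.4},
    {"delta_pos": [-0.032,-0.032,-0.061],"turn": [-0.007,0,-0.0185],"fingers": 0.4},
    {"delta_pos": [-0.041,-0.07,-0.056],"turn": [-0.014,0,-0.04],"fingers": 0.4},
    {"delta_pos": [-0.05,-0.105,-0.05],"turn": [-0.022,0,-0.06],"fingers": 0.4},
    {"delta_pos": [-0.058,-0.14,-0.044],"turn": [-0.029,0,-0.08],"fingers": 0.4},
    {"delta_pos": [-0.064,-0.159,-0.0413],"turn": [-0.0338,0,-0.0929],"fingers": 0.4},
    {"delta_pos": [-0.064,-0.159,-0.0413],"turn": [-0.0338,0,-0.0929],"fingers": 0.4},
    {"delta_pos": [-0.064,-0.159,-0.0413],"turn": [-0.0338,0,-0.0929],"fingers": 0.4},
  ],
)

```text
clock: 8.98
position: [0.5321, -0.1044, 0.0822]
ee_rot: [-0.079, 0.982, 0.014, 0.174]
ft_force: [-1.6, 0.2, -1.7]
grip_width: 0.682
grasp_force: 43.5
```

```bash
python3 - <<'E'
from h import *
o=get_obs(); R=Ro.from_quat(o["ee_rot"]).as_matrix(); p=o["position"]; print(p,o["ft_force"])
for n in ("scene","wrist","top"):
    c=snap(n); X=cloud(c); P=X.reshape(-1,3); C=c["color"].reshape(-1,3).astype(int)
    ok=np.isfinite(P[:,0]); P=P[ok];C=C[ok]
    T=(P-p)@R*1e3  # tool coords
    m=(abs(T[:,0])<25)&(abs(T[:,1])>24)&(abs(T[:,1])<60)&(T[:,2]<40)&(T[:,2]>-40)&(P[:,2]>.03)
    Q=T[m]; 
    if len(Q): print(n,"fingers? n",len(Q),"tool z pct",np.percentile(Q[:,2],[50,90,95,99]).round(1),"x",np.percentile(Q[:,0],[2,98]).round(1),"y",np.percentile(Q[:,1],[2,98]).round(1))
    # tin top: points near its top plane
    m=(abs(P[:,0]-.541)<.08)&(abs(P[:,1]+.1035)<.055)&(P[:,2]>.085)&(P[:,2]<.112)&(C.sum(1)>150)
    Q=P[m]
    if len(Q)>50:
        (cx,cy),(w,h),a=cv2.minAreaRect((Q[:,:2]*1e3).astype(np.float32)); A=np.c_[Q[:,:2],np.ones(len(Q))]
        print(n,"tin",len(Q),round(cx,1),round(cy,1),round(w,1),round(h,1),round(np.radians(a),3),"z",np.median(Q[:,2]),"tilt",np.linalg.lstsq(A,Q[:,2],rcond=None)[0].round(3))
    if n!="top": cv2.imwrite(f"pics/h_{n}.png",c["color"][:,:,::-1])
a=cv2.imread("pics/h_scene.png")[80:260,250:500]
cv2.imwrite("pics/h.png",np.vstack([cv2.resize(a,(500,360),interpolation=2),cv2.resize(cv2.imread("pics/h_wrist.png")[200:],(500,156))]))
E
```

```text
[ 0.53210157 -0.10435359  0.08222151] [-1.56615843  0.151437   -1.67623531]
scene fingers? n 269 tool z pct [-10.4   3.3   7.2  11.2] x [-24.1  23.8] y [-30.4  43.3]
scene tin 776 541.9 -97.7 105.7 72.6 0.113 z 0.09569414828553408 tilt [ 0.003 -0.026  0.091]
wrist fingers? n 3173 tool z pct [-23.8 -10.8  -8.7  -6.5] x [-22.7  22.7] y [-39.9  42. ]
wrist tin 13814 540.4 -99.6 105.8 81.4 0.17 z 0.09714176919201331 tilt [0.001 0.022 0.099]
top fingers? n 154 tool z pct [-16.3  -9.6  -8.3  -7. ] x [-24.3   8.9] y [-41.   43.8]
top tin 808 554.6 -99.6 80.4 75.1 0.015 z 0.09820994241322856 tilt [-0.008  0.009  0.103]
```

View pics/h.png

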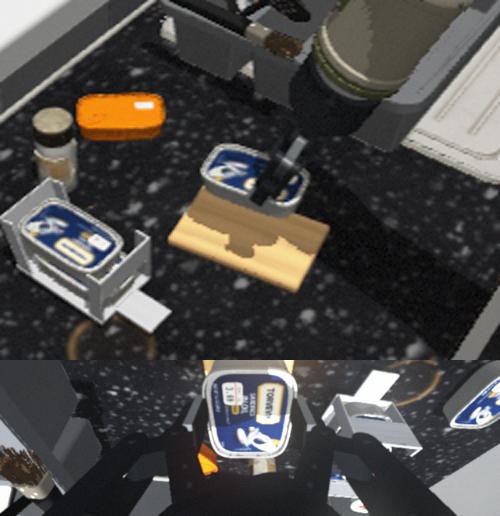

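The tin hangs flat and aligned over the board, and the fingertips end about level with its underside. I'll lower it.

>>> move_arm(
  plan=[
    {"delta_pos": [0.0069,0,0.0188],"turn": [0,0,0],"fingers": 0.4},
    {"delta_pos": [0.0137,0,0.0376],"turn": [0,0,0],"fingers": 0.4},
    {"delta_pos": [0.018,0,0.0493],"turn": [0,0,0],"fingers": 0.4},
    {"delta_pos": [0.0199,0,0.0545],"turn": [0,0,0],"fingers": 0.4},
    {"delta_pos": [0.0209,0,0.0573],"turn": [0,0,0],"fingers": 0.4},
    {"delta_pos": [0.0215,0,0.0589],"turn": [0,0,0],"fingers": 0.4},
    {"delta_pos": [0.0215,0,0.0589],"turn": [0,0,0],"fingers": 0.4},
  ],
)

```text
clock: 10.0
position: [0.5327, -0.1049, 0.0201]
ee_rot: [-0.079, 0.981, 0.014, 0.174]
ft_force: [0.3, -0.9, -1.8]
grip_width: 0.684
grasp_force: 43.5
```

>>> move_arm(
  plan=[
    {"delta_pos": [0.0003,0,0.001],"turn": [0,0,0],"fingers": 0.4},
    {"delta_pos": [0.0007,0,0.0018],"turn": [0,0,0],"fingers": 0.4},
    {"delta_pos": [0.0007,0,0.0018],"turn": [0,0,0],"fingers": 0.4},
  ],
)

```text
clock: 10.38
position: [0.5327, -0.1049, 0.0181]
ee_rot: [-0.079, 0.981, 0.014, 0.174]
ft_force: [-0.6, 1.0, 1.5]
grip_width: 0.685
grasp_force: 43.9
```

>>> move_arm(
  plan=[
    {"delta_pos": [0,0,0],"turn": [0,0,0],"fingers": 0.25},
    {"delta_pos": [0,0,0],"turn": [0,0,0],"fingers": 0.1},
    {"delta_pos": [0,0,0],"turn": [0,0,0],"fingers": 0},
    {"delta_pos": [0,0,0],"turn": [0,0,0],"fingers": 0},
    {"delta_pos": [-0.0034,0,-0.0094],"turn": [0,0,0],"fingers": 0},
    {"delta_pos": [-0.0103,0,-0.0282],"turn": [0,0,0],"fingers": 0},
    {"delta_pos": [-0.024,0,-0.0658],"turn": [0,0,0],"fingers": 0},
    {"delta_pos": [-0.041,0,-0.113],"turn": [0,0,0],"fingers": 0},
    {"delta_pos": [-0.058,0,-0.16],"turn": [0,0,0],"fingers": 0},
    {"delta_pos": [-0.058,0,-0.16],"turn": [0,0,0],"fingers": 0},
  ],
)

```text
clock: 11.62
position: [0.5342, -0.1052, 0.1922]
ee_rot: [-0.079, 0.981, 0.015, 0.178]
ft_force: [-0.1, 0.5, 0.4]
grip_width: 1.002
grasp_force: 0.0
```

```bash
cat > find.py <<'E'
from h import *
# raised flat blobs: silver/blue tins by height above support
for n in ("top","scene"):
    c=snap(n); X=cloud(c); Z=X[:,:,2]
    for nm,(x,y),zt,half in (("board tin",(.541,-.1035),.036,(.09,.08)),("new tin",(.562,.2045),.024,(.08,.07)),("stack",(.645,.05),.064,(.09,.026))):
        m=(abs(X[:,:,0]-x)<half[0])&(abs(X[:,:,1]-y)<half[1])&(abs(Z-zt)<.008)
        k,L,S,C=cv2.connectedComponentsWithStats(m.astype(np.uint8))
        if k<2: continue
        P=X[L==1+S[1:,4].argmax()]
        (cx,cy),(w,h),a=cv2.minAreaRect((P[:,:2]*1e3).astype(np.float32)); A=np.c_[P[:,:2]-[x,y],np.ones(len(P))]
        print(n,nm,len(P),round(cx,1),round(cy,1),round(w,1),round(h,1),"a",round(np.radians(a),3),"plane",np.linalg.lstsq(A,P[:,2],rcond=None)[0].round(4))
E
python3 find.py; python3 -c "
from h import *
o=get_obs();print(o['clock'],o['position'],o['ee_rot'])
delta([.562,.2045,.12],.081,0)"
```

```text
top board tin 840 550.5 -102.1 87.1 65.5 a 0.154 plane [0.0054 0.0003 0.034 ]
top new tin 1031 562.0 205.1 104.8 62.8 a 0.101 plane [0.0015 0.0027 0.0222]
top stack 1020 664.1 50.2 51.9 110.2 a 1.566 plane [ 0.01   -0.0002  0.0623]
scene board tin 1073 542.8 -104.0 104.6 66.8 a 0.15 plane [0.0009 0.0011 0.0322]
scene new tin 1673 562.6 203.7 104.9 63.8 a 0.081 plane [-0.0022  0.0051  0.0206]
scene stack 1107 666.0 50.0 51.9 114.0 a 1.566 plane [ 0.0257 -0.0016  0.0604]
11.725 [ 0.53189434 -0.10477422  0.18806931] [-0.0792915   0.98137403  0.01456616  0.17437229]
delta_pos [-0.0482, 0.3003, 0.099] turn [0.0151, 0.3515, 0.0794]
```

tin_low lies flat at (542, -104), at the board's centre. The new tin is unchanged at (562, 204.5), yaw about 0.085. I'll go and get it.

In the tool's units: 0.15 rad is 0.075.

>>> move_arm(
  plan=[
    {"delta_pos": [-0.003,0.03,0.005],"turn": [0,0.015,0.004],"fingers": 0},
    {"delta_pos": [-0.01,0.08,0.015],"turn": [0.002,0.045,0.01],"fingers": 0},
    {"delta_pos": [-0.018,0.13,0.03],"turn": [0.003,0.075,0.0175],"fingers": 0},
    {"delta_pos": [-0.026,0.18,0.045],"turn": [0.0045,0.105,0.025],"fingers": 0},
    {"delta_pos": [-0.034,0.23,0.065],"turn": [0.006,0.14,0.0325],"fingers": 0},
    {"delta_pos": [-0.042,0.275,0.085],"turn": [0.0075,0.165,0.0375],"fingers": 0},
    {"delta_pos": [-0.048,0.3,0.099],"turn": [0.0075,0.1758,0.0397],"fingers": 0},
    {"delta_pos": [-0.048,0.3,0.099],"turn": [0.0075,0.1758,0.0397],"fingers": 0},
    {"delta_pos": [-0.048,0.3,0.099],"turn": [0.0075,0.1758,0.0397],"fingers": 0},
  ],
)

```text
clock: 12.85
position: [0.5616, 0.202, 0.1104]
ee_rot: [-0.04, 0.999, -0.001, -0.001]
ft_force: [0.1, -0.4, 0.3]
grip_width: 1.001
grasp_force: 0.0
```

```bash
python3 - <<'E'
from h import *
print(get_obs()["position"])
c=snap("wrist"); P=cloud(c).reshape(-1,3); P=P[np.isfinite(P[:,0])]
P=P[(abs(P[:,0]-.562)<.08)&(abs(P[:,1]-.2045)<.036)&(P[:,2]>.014)&(P[:,2]<.032)]
(cx,cy),(w,h),a=cv2.minAreaRect((P[:,:2]*1e3).astype(np.float32)); print(len(P),cx,cy,w,h,np.radians(a))
delta([.5625,.2045,.0215],.085,0)
E
```

```text
[0.5615604  0.20195236 0.11043628]
7375 562.8394165039062 203.94029235839844 105.04922485351562 62.90502166748047 0.07934902615934382
delta_pos [-0.0011, 0.0027, 0.0976] turn [-0.002, -0.0013, -0.0064]
```

In the tool's units: -0.002 rad is -0.001.

>>> move_arm(
  plan=[
    {"delta_pos": [-0.0005,0.001,0.04],"turn": [0,0,-0.001],"fingers": 0},
    {"delta_pos": [-0.0005,0.001,0.075],"turn": [0,0,-0.001],"fingers": 0},
    {"delta_pos": [-0.0005,0.001,0.09],"turn": [0,0,-0.001],"fingers": 0},
    {"delta_pos": [-0.0005,0.001,0.097],"turn": [0,0,-0.001],"fingers": 0},
    {"delta_pos": [-0.0005,0.001,0.097],"turn": [0,0,-0.001],"fingers": 0},
  ],
)

```text
clock: 13.52
position: [0.5628, 0.2045, 0.0154]
ee_rot: [-0.041, 0.999, -0.0, 0.0]
ft_force: [0.6, -0.5, -0.7]
grip_width: 0.999
grasp_force: 0.0
```

>>> move_arm(
  plan=[
    {"delta_pos": [0,0,0],"turn": [0,0,0],"fingers": 0.2},
    {"delta_pos": [0,0,0],"turn": [0,0,0],"fingers": 0.4},
    {"delta_pos": [0,0,0],"turn": [0,0,0],"fingers": 0.4},
    {"delta_pos": [0,0,0],"turn": [0,0,0],"fingers": 0.4},
    {"delta_pos": [0,0,0],"turn": [0,0,0],"fingers": 0.4},
  ],
  force=40,
)

```text
clock: 14.15
position: [0.5623, 0.2047, 0.0147]
ee_rot: [-0.041, 0.999, -0.001, -0.0]
ft_force: [-0.5, 0.1, 0.8]
grip_width: 0.601
grasp_force: 0.0
```

```bash
python3 - <<'E'
from h import *
o=get_obs(); p=o["position"]; R=Ro.from_quat(o["ee_rot"]); print(p,o["ft_force"],o["grip_width"],R.as_matrix()[:,2].round(4),R.as_matrix()[:,1].round(4))
delta(p+[0,0,.008]+[0,0,.14],.081,0)
E
```

```text
[0.56231585 0.20469157 0.01467739] [-0.54341747  0.08255841  0.84590537] 0.6011808919485658 [-5.e-04 -1.e-03 -1.e+00] [-0.0826  0.9966 -0.001 ]
delta_pos [0.0001, -0.0001, -0.14] turn [-0.001, -0.0006, 0.0016]
```

The grip reads no force at 0.60 opening, so nothing is held. I'll check by camera.

```bash
python3 find.py; python3 - <<'E'
from h import *
o=get_obs(); print(o["grip_width"],o["grasp_force"])
s=snap("scene")["color"][200:350,180:380,::-1]; w=snap("wrist")["color"][:,:,::-1]
cv2.imwrite("pics/g1.png",np.vstack([cv2.resize(s,(400,300),interpolation=2),cv2.resize(w,(400,250))]))
E
```

```text
top board tin 1109 541.8 -103.2 104.6 65.5 a 0.177 plane [0.0026 0.0053 0.0341]
top new tin 286 531.0 198.3 41.3 53.2 a 0.039 plane [-0.0289 -0.022   0.0209]
top stack 1014 664.1 50.3 51.9 110.6 a 1.564 plane [ 0.0093 -0.002   0.0623]
scene board tin 1067 543.1 -103.0 105.8 65.6 a 0.16 plane [0.0003 0.0026 0.0322]
scene new tin 1009 547.9 203.3 75.1 64.5 a 0.093 plane [-0.005   0.0006  0.0206]
scene stack 428 641.3 50.0 51.7 63.7 a 1.568 plane [-0.0076 -0.0075  0.0603]
0.6017548723397852 0.0
```

View pics/g1.png

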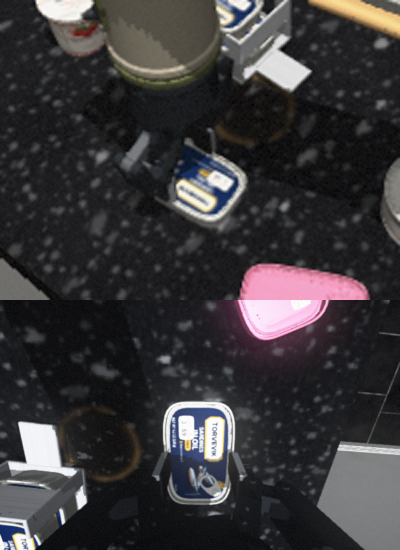

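```bash
python3 - <<'E'
from h import *
o=get_obs(); R=Ro.from_quat(o["ee_rot"]).as_matrix(); p=o["position"]
for n in ("wrist","scene"):
    c=snap(n); P=cloud(c).reshape(-1,3); P=P[np.isfinite(P[:,0])]; T=(P-p)@R*1e3
    print(n)
    for y0 in list(range(-60,-20,4))+list(range(20,60,4)):
        Q=T[(T[:,1]>=y0)&(T[:,1]<y0+4)&(abs(T[:,0])<16)&(T[:,2]<13.5)&(T[:,2]>-60)]
        if len(Q): print(y0,len(Q),"x",Q[:,0].min().round(),Q[:,0].max().round(),"hist z -60..14 step 5",np.histogram(Q[:,2],np.arange(-60,16,5))[0])
E
```

```text
wrist
-60 1 x 6.0 6.0 hist z -60..14 step 5 [0 0 0 0 0 0 0 0 0 0 0 0 0 0 1]
-56 13 x 0.0 12.0 hist z -60..14 step 5 [11  0  0  0  0  0  0  0  0  0  0  0  0  0  2]
-52 33 x -6.0 12.0 hist z -60..14 step 5 [30  0  0  0  0  0  0  0  0  0  0  0  0  0  3]
-48 62 x 6.0 13.0 hist z -60..14 step 5 [60  1  0  0  0  0  0  0  0  0  0  0  0  0  1]
-44 89 x 2.0 8.0 hist z -60..14 step 5 [80  8  0  0  0  0  0  0  0  0  0  0  0  0  1]
-40 211 x 6.0 13.0 hist z -60..14 step 5 [61  9  1 35 34 23 29 17  2  0  0  0  0  0  0]
-36 248 x 6.0 14.0 hist z -60..14 step 5 [80 22  2 38 31 26 30 17  2  0  0  0  0  0  0]
-32 552 x 5.0 16.0 hist z -60..14 step 5 [ 89  54  56  52  42  36  39  36  23   4 114   7   0   0   0]
-28 1344 x -16.0 16.0 hist z -60..14 step 5 [ 36 193 208 140 116 106  97  91  74  23 259   1   0   0   0]
-24 333 x -16.0 16.0 hist z -60..14 step 5 [  0   0   0   0   0   0   0   0   0   0 332   1   0   0   0]
20 337 x -16.0 16.0 hist z -60..14 step 5 [  0   0   0   0   0   0   0   0   0   0 336   1   0   0   0]
24 1257 x -16.0 16.0 hist z -60..14 step 5 [ 12 144 197 135 114 102 100  80  75  2
[... 1357 characters left out ...]
 0  0  0  0  0  0  0  0  0 21  7  0  0  0]
20 10 x 7.0 15.0 hist z -60..14 step 5 [ 0  0  0  0  0  0  0  0  0  0 10  0  0  0  0]
24 47 x -15.0 16.0 hist z -60..14 step 5 [3 0 3 1 2 2 0 2 2 0 8 4 3 8 9]
28 51 x -14.0 16.0 hist z -60..14 step 5 [2 0 1 3 4 6 6 2 3 1 8 3 5 2 5]
32 26 x -9.0 12.0 hist z -60..14 step 5 [4 3 0 4 1 2 3 4 4 0 0 0 0 0 1]
36 35 x -9.0 11.0 hist z -60..14 step 5 [6 2 6 1 6 4 4 4 0 0 0 0 0 0 2]
40 3 x -8.0 6.0 hist z -60..14 step 5 [1 0 0 0 0 0 0 0 0 0 0 0 0 0 2]
48 2 x -2.0 5.0 hist z -60..14 step 5 [0 0 0 0 0 0 0 0 0 0 0 0 0 0 2]
52 3 x -7.0 -3.0 hist z -60..14 step 5 [0 0 0 0 0 0 0 0 0 0 0 0 0 0 3]
56 1 x 13.0 13.0 hist z -60..14 step 5 [0 0 0 0 0 0 0 0 0 0 0 0 0 0 1]
```

The depth data show the fingertips standing at about tool z = -12 at this opening, just above the tin's top, so the pads are farther back than nominal. I'll open, go down about 11 mm while watching the force, and close again.

>>> move_arm(
  plan=[
    {"delta_pos": [0,0,-0.004],"turn": [0,0,0],"fingers": 0.2},
    {"delta_pos": [0,0,-0.004],"turn": [0,0,0],"fingers": 0},
    {"delta_pos": [0,0,0],"turn": [0,0,0],"fingers": 0},
    {"delta_pos": [0,0,0.004],"turn": [0,0,0],"fingers": 0},
    {"delta_pos": [0,0,0.007],"turn": [0,0,0],"fingers": 0},
    {"delta_pos": [0,0,0.007],"turn": [0,0,0],"fingers": 0},
  ],
)

```text
clock: 15.2
position: [0.5621, 0.2045, 0.0072]
ee_rot: [-0.041, 0.999, -0.001, -0.001]
ft_force: [-0.5, 1.2, -0.9]
grip_width: 1.0
grasp_force: 0.0
```

>>> move_arm(
  plan=[
    {"delta_pos": [0,0,0.002],"turn": [0,0,0],"fingers": 0},
    {"delta_pos": [0,0,0.004],"turn": [0,0,0],"fingers": 0},
    {"delta_pos": [0,0,0.004],"turn": [0,0,0],"fingers": 0.2},
    {"delta_pos": [0,0,0.004],"turn": [0,0,0],"fingers": 0.4},
    {"delta_pos": [0,0,0.004],"turn": [0,0,0],"fingers": 0.4},
    {"delta_pos": [0,0,0.004],"turn": [0,0,0],"fingers": 0.4},
    {"delta_pos": [0,0,0.004],"turn": [0,0,0],"fingers": 0.4},
  ],
  force=40,
)

```text
clock: 16.08
position: [0.5625, 0.2048, 0.004]
ee_rot: [-0.041, 0.999, -0.0, -0.0]
ft_force: [-1.7, -0.7, 6.4]
grip_width: 0.686
grasp_force: 43.1
```

>>> move_arm(
  plan=[
    {"delta_pos": [0,0,-0.02],"turn": [0,0,0],"fingers": 0.4},
    {"delta_pos": [0,0,-0.06],"turn": [0,0,0],"fingers": 0.4},
    {"delta_pos": [0,0,-0.11],"turn": [0,0,0],"fingers": 0.4},
    {"delta_pos": [0,0,-0.14],"turn": [0,0,0],"fingers": 0.4},
    {"delta_pos": [0,0,-0.14],"turn": [0,0,0],"fingers": 0.4},
  ],
)

```text
clock: 16.7
position: [0.5638, 0.2051, 0.1469]
ee_rot: [-0.041, 0.999, 0.001, 0.002]
ft_force: [-0.1, -0.4, -2.5]
grip_width: 0.684
grasp_force: 44.0
```

```bash
python3 - <<'E'
from h import *
o=get_obs();print(o["position"],o["grip_width"],o["grasp_force"])
delta(disp(.006,0,.148),YAW,0)
E
```

```text
[0.56382491 0.20508839 0.14693447] 0.6839740653012372 43.97416949272156
delta_pos [-0.0721, -0.1618, 0.007] turn [0.0015, 0.0038, 0.1203]
```

In the tool's units: 0.1203 rad is 0.0602.

>>> move_arm(
  plan=[
    {"delta_pos": [-0.01,-0.022,0],"turn": [0,0.0005,0.0075],"fingers": 0.4},
    {"delta_pos": [-0.025,-0.056,0],"turn": [0,0.001,0.02],"fingers": 0.4},
    {"delta_pos": [-0.042,-0.094,0],"turn": [0,0.001,0.035],"fingers": 0.4},
    {"delta_pos": [-0.058,-0.13,0],"turn": [0.0005,0.0015,0.05],"fingers": 0.4},
    {"delta_pos": [-0.069,-0.154,0.004],"turn": [0.0005,0.0015,0.0585],"fingers": 0.4},
    {"delta_pos": [-0.072,-0.162,0.007],"turn": [0.0005,0.0015,0.0602],"fingers": 0.4},
    {"delta_pos": [-0.072,-0.162,0.007],"turn": [0.0005,0.0015,0.0602],"fingers": 0.4},
    {"delta_pos": [-0.072,-0.162,0.007],"turn": [0.0005,0.0015,0.0602],"fingers": 0.4},
  ],
)

```text
clock: 17.7
position: [0.647, 0.051, 0.1366]
ee_rot: [0.018, 1.0, -0.001, -0.002]
ft_force: [0.7, 0.1, -2.0]
grip_width: 0.681
grasp_force: 44.0
```

```bash
cat > chk.py <<'E'
from h import *
o=get_obs();p=o["position"];print(p,o["ft_force"]); cs,sn=np.cos(YAW),np.sin(YAW)
zt=p[2]+.02
for n in ("wrist","top","scene"):
    c=snap(n); P=cloud(c).reshape(-1,3); P=P[np.isfinite(P[:,0])]; d=P[:,:2]-D
    L=np.c_[d[:,0]*cs+d[:,1]*sn,-d[:,0]*sn+d[:,1]*cs,P[:,2]]*1e3
    for nm,m in (("tin",(abs(L[:,2]-zt*1e3)<5)&(abs(L[:,0])<90)&(abs(L[:,1])<45)&((abs(L[:,0]-6)>18))),("front",(L[:,2]>66)&(L[:,2]<79)&(L[:,0]<-46)&(L[:,0]>-70)&(abs(L[:,1])<45))):
        Q=L[m]
        if len(Q)<30: continue
        (cx,cy),(w,h),a=cv2.minAreaRect(Q[:,:2].astype(np.float32))
        print(n,nm,len(Q),"c",round(cx,1),round(cy,1),round(w,1),round(h,1),"a",round(np.radians(a),3),"x",np.percentile(Q[:,0],[1,99]).round(1),"y",np.percentile(Q[:,1],[1,99]).round(1),"z",np.median(Q[:,2]).round(1))
    cv2.imwrite(f"pics/chk_{n}.png",c["color"][:,:,::-1])
a=cv2.imread("pics/chk_scene.png")[80:280,180:400]; b=cv2.imread("pics/chk_wrist.png")
cv2.imwrite("pics/chk.png",np.vstack([cv2.resize(a,(396,360)),cv2.resize(b,(396,240))]))
E
python3 chk.py
```

```text
[0.64703143 0.05103585 0.13657695] [ 0.66839745  0.07602504 -2.04676187]
wrist tin 12352 c 3.8 1.4 63.0 105.1 a 1.569 x [-47.8  54.7] y [-28.1  31.4] z 153.6
wrist front 604 c -50.6 -0.5 75.5 9.1 a 1.569 x [-55.  -46.3] y [-38.   36.9] z 76.2
scene tin 479 c 1.6 1.5 100.2 62.0 a 0.02 x [-47.5  47.2] y [-29.  32.] z 153.3
scene front 144 c -50.9 0.6 9.5 76.6 a 0.003 x [-55.5 -46.3] y [-37.4  38.3] z 72.7
```

View pics/chk.png

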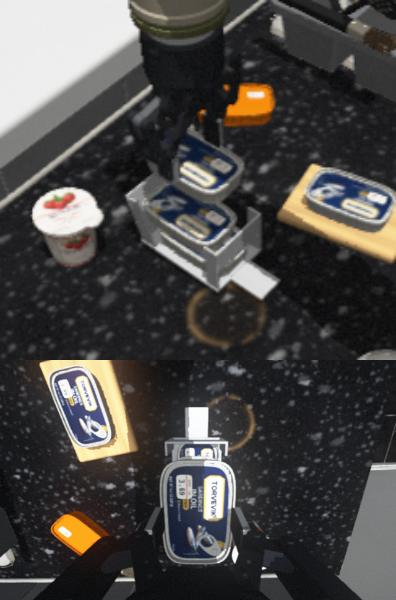

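The tin hangs flat and parallel to the lane, about 1.4 mm toward +y of its centre. I'll correct that and lower it.

>>> move_arm(
  plan=[
    {"delta_pos": [-0.003,-0.0014,0.015],"turn": [0,0,0],"fingers": 0.4},
    {"delta_pos": [-0.003,-0.0014,0.03],"turn": [0,0,0],"fingers": 0.4},
    {"delta_pos": [-0.003,-0.0014,0.043],"turn": [0,0,0],"fingers": 0.4},
    {"delta_pos": [-0.003,-0.0014,0.051],"turn": [0,0,0],"fingers": 0.4},
    {"delta_pos": [-0.003,-0.0014,0.056],"turn": [0,0,0],"fingers": 0.4},
    {"delta_pos": [-0.003,-0.0014,0.059],"turn": [0,0,0],"fingers": 0.4},
    {"delta_pos": [-0.003,-0.0014,0.062],"turn": [0,0,0],"fingers": 0.4},
    {"delta_pos": [-0.003,-0.0014,0.062],"turn": [0,0,0],"fingers": 0.4},
  ],
)

```text
clock: 18.85
position: [0.6502, 0.0476, 0.0748]
ee_rot: [0.019, 1.0, -0.001, -0.002]
ft_force: [-0.4, -0.5, -1.9]
grip_width: 0.685
grasp_force: 44.0
```

```bash
python3 chk.py
```

```text
[0.65022822 0.04764822 0.07476019] [-0.38625492 -0.45885718 -1.939194  ]
wrist tin 12227 c 7.4 -1.7 62.6 105.6 a 1.569 x [-44.6  58. ] y [-31.3  28.1] z 91.8
wrist front 1326 c -50.7 -0.4 9.2 76.1 a 0.002 x [-55.2 -46.4] y [-37.8  36.8] z 76.1
scene tin 393 c 6.5 -2.7 63.0 103.6 a 1.542 x [-44.4  48. ] y [-31.9  29. ] z 91.6
scene front 140 c -51.1 -0.1 77.1 9.7 a 1.57 x [-55.1 -46.8] y [-37.3  38.2] z 73.4
```

>>> move_arm(
  plan=[
    {"delta_pos": [0,0.0015,0],"turn": [0,0,0],"fingers": 0.4},
    {"delta_pos": [0,0.0015,0.002],"turn": [0,0,0],"fingers": 0.4},
    {"delta_pos": [0,0.0015,0.004],"turn": [0,0,0],"fingers": 0.4},
    {"delta_pos": [0,0.0015,0.0055],"turn": [0,0,0],"fingers": 0.4},
    {"delta_pos": [0,0.0015,0.0055],"turn": [0,0,0],"fingers": 0.4},
  ],
)

```text
clock: 19.62
position: [0.6501, 0.0491, 0.0691]
ee_rot: [0.019, 1.0, -0.001, -0.002]
ft_force: [-0.1, 0.0, -1.5]
grip_width: 0.683
grasp_force: 44.0
```

```bash
python3 chk.py
```

```text
[0.65014941 0.0491009  0.06906473] [-0.07711879  0.03315348 -1.51233191]
wrist tin 12211 c 7.2 -0.2 62.4 105.3 a 1.569 x [-44.7  57.9] y [-29.9  29.5] z 86.1
wrist front 1423 c -50.6 -0.2 9.4 75.5 a 0.003 x [-55.2 -46.3] y [-37.4  36.9] z 76.1
scene tin 407 c 6.4 -0.4 63.0 103.2 a 1.553 x [-44.6  51.1] y [-31.1  30.3] z 85.8
scene front 142 c -51.3 -0.3 9.9 76.4 a 0.009 x [-55.7 -46.7] y [-37.7  37.5] z 72.9
```

>>> move_arm(
  plan=[
    {"delta_pos": [0,0,0.0008],"turn": [0,0,0],"fingers": 0.4},
    {"delta_pos": [0,0,0.0008],"turn": [0,0,0],"fingers": 0.25},
    {"delta_pos": [0,0,0.0008],"turn": [0,0,0],"fingers": 0.1},
    {"delta_pos": [0,0,0.0008],"turn": [0,0,0],"fingers": 0.0},
    {"delta_pos": [0,0,0.0008],"turn": [0,0,0],"fingers": 0.0},
    {"delta_pos": [0,0,-0.01],"turn": [0,0,0],"fingers": 0},
    {"delta_pos": [0,0,-0.03],"turn": [0,0,0],"fingers": 0},
    {"delta_pos": [0,0,-0.07],"turn": [0,0,0],"fingers": 0},
    {"delta_pos": [0,0,-0.12],"turn": [0,0,0],"fingers": 0},
    {"delta_pos": [0.04,0,-0.14],"turn": [0,0,0],"fingers": 0},
    {"delta_pos": [0.08,0,-0.14],"turn": [0,0,0],"fingers": 0},
    {"delta_pos": [0.08,0,-0.14],"turn": [0,0,0],"fingers": 0},
  ],
)

```text
clock: 21.28
position: [0.5693, 0.0525, 0.2113]
ee_rot: [0.019, 1.0, 0.0, -0.001]
ft_force: [0.4, 0.1, 0.6]
grip_width: 1.0
grasp_force: 0.0
```

```bash
python3 find.py; python3 - <<'E'
from h import *
c=snap("scene"); w=snap("wrist"); cs,sn=np.cos(YAW),np.sin(YAW)
for n,k in (("scene",c),("wrist",w)):
    P=cloud(k).reshape(-1,3);P=P[np.isfinite(P[:,0])];d=P[:,:2]-D
    L=np.c_[d[:,0]*cs+d[:,1]*sn,-d[:,0]*sn+d[:,1]*cs,P[:,2]]*1e3
    Q=L[(abs(L[:,2]-87)<6)&(abs(L[:,1])<40)&(abs(L[:,0])<85)]
    A=np.c_[Q[:,:2],np.ones(len(Q))]; print(n,len(Q),np.percentile(Q,[1,50,99],axis=0).round(1).tolist(),np.linalg.lstsq(A,Q[:,2],rcond=None)[0].round(3))
a=c["color"][80:320,180:460,::-1]; cv2.imwrite("pics/end.png",np.vstack([cv2.resize(a,(400,343)),cv2.resize(w["color"][:,:,::-1],(400,250))]))
E
```

```text
top board tin 1111 541.9 -103.3 104.6 65.2 a 0.164 plane [0.0028 0.0043 0.0341]
top stack 7 711.4 26.4 11.9 0.0 a 0.018 plane [ -80.0919 4449.2169  110.4655]
scene board tin 1071 543.0 -103.4 105.1 66.2 a 0.181 plane [-0.0001  0.0056  0.0323]
scene stack 147 696.1 66.8 41.8 83.5 a 0.947 plane [ 0.0732 -0.128   0.0613]
scene 1239 [[-43.7, -31.0, 81.5], [6.7, -0.0, 84.6], [59.3, 31.0, 88.6]] [1.0000e-03 6.0000e-03 8.4622e+01]
wrist 4527 [[-44.4, -30.9, 83.5], [3.8, -1.0, 85.5], [57.5, 29.6, 88.6]] [-3.0000e-03 -2.0000e-03  8.5607e+01]
```

View pics/end.png

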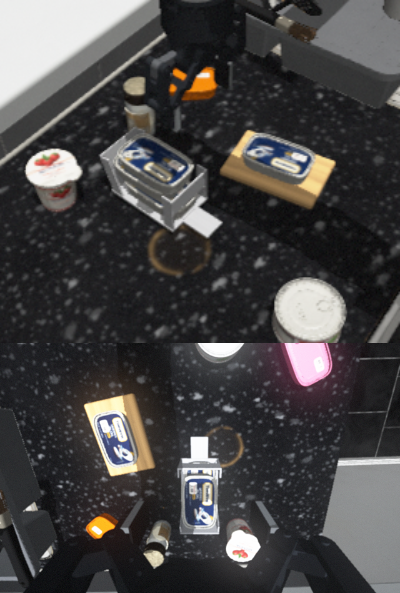

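The final picture shows the new tin flat on top in the dispenser, around (155,160), and the old tin flat in the middle of the board, around (280,158). The jar, pot and round tin are where they stood, and the gripper is clear of everything.

```bash
python3 -c "
from workcell import hand_in
print(hand_in())"
```

```text
the job is handed in; nothing more can be done
None
```

The job is handed in: the oldest tin lies flat in the middle of the board, the new tin lies flat on top in the dispenser, and the jar, pot and round tin were not moved (about 22 of the 58 s used).

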